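Shut the draught lid and tare the jeweller's scale

ROBOT

A 7-joint arm with a two-finger parallel gripper is mounted at the origin on the work surface. World frame = base frame: x ahead of the robot, y to its left, z up, the work surface at z = 0. Lengths are in mm, angles in rad, forces in N, time in s.
With the tool pointing down it reaches from about 425 to 950 mm from the base axis. Payload 16.7 kg.
Tool frame: the origin (TCP) lies midway between the tips of the shut fingers; the grasp point (between the pads) lies 19 mm behind it; z points along the fingers, y is the line along which they close (so a half turn about z gives the same grasp; the last joint's range is limited). The gripper opens to 94 mm and grips with 3 to 60 N. Pads are 16 mm wide; open, the fingers measure 119 mm over their backs; the gripper's body (75 mm by 177 mm) begins 78 mm behind the grasp point.
Start: joints at [-1.349, 0.426, 0.074, 1.606, -0.034, 1.111, -0.067], TCP at [245.224, 628.84, 205.467] pointing down, gripper open.
Joint ranges: [-2.85, 2.85], [-0.5, 2.14], [-1.23, 1.37], [0.21, 2.46], [-1.02, 4.16], [0.16, 2.05], [-2.73, 2.73]. Speed limits (rad/s): [1.89, 1.89, 2.39, 2.39, 3.01, 3.01, 3.01].

INTERFACE

Orientations are given as a 3x3 rotation matrix whose columns are the frame's x, y, z axes.
In Python, from cell import sense, camera, camera_info, finish_job gives the robot as it stands.
- The arm moves only by the tool step_arm, never from a script. Its arguments are lists of equal length, an entry for each row: "offset": the shift along the tool's x, y, z each as a share of 500 mm, from -1 to 1, a list of three; "rotation": the turn, a rotation vector about the tool's x, y, z each as a share of pi rad, from -1 to 1, a list of three; "gripper": the opening, from -1 (shut) to 1 (fully open). A call has 1 to 8 rows; each row is the pose to reach, as a shift and turn from the pose commanded when the call began, along the tool's axes at that moment, turning the shorter way round; what a row does not reach only later rows make up. A row lasts 1/10 s, in which the tool goes at most 50 mm and 8.59 degrees, less where a joint would pass 70% of its speed; a pose out of reach is approached as far as the arm can. A call with a number of a shift or a turn outside -1 to 1 is refused whole. A call with a gripper value outside its range is refused whole. The fingers move at their own pace and stop on an object; "force" is the grip in N (left out, the last holds). Time passes only in rows, so rows that repeat a pose let the fingers close. It gives the time, the measured TCP pose, the force, the opening and the grip force at its end, in the units of the state.
- sense(): the state, without advancing time (a new reading comes with each control period).
- camera(name): name is "scene" or "top" or "wrist"; returns (picture, depth): 480x640x3 uint8, red, green, blue; 480x640 float32, mm along the optical axis (not along the pixel's ray), 0 where there is no reading.
- camera_info(name): a dict with "K" (3x3 intrinsics, pixels), "R" (3x3) and "t" (3): a world point X has camera coordinates R X + t; the wrist camera has in their place "hand_eye" (4x4, takes a point from camera to tool coordinates, whose origin is the TCP and whose axes are the flange's). Camera axes: x right, y down, z forward; pixel columns grow to the right and rows downward; lengths in mm; the calibration is good to about 2 mm. A picture is of the moment at which its call begins: read the wrist's pose just before it. camera_info takes no time and is no camera call.
- finish_job(): hands the job in; it is judged then, once.
The state is a dict: "clock": time; "joints": joint angles; "joint_velocities": joint speeds; "effort": joint torques, N m; "ee_pos": TCP position; "tool_rot": TCP orientation; "contact_force": force on the tool from outside, world axes, zero at the start; "moment": the same for the moment, N m; "opening": opening from 0.0 (shut) to 1.0 (fully open); "gripper_force": force on a finger pad.
Only numpy, scipy, OpenCV 4.12 (cv2) and the standard library are available. Lean on these libraries where they do the work, as an engineer would, in place of code of your own. Each camera call takes 0.05 s, during which the arm holds its last target. There are 200 camera calls.

TASK

On the jeweller's bench scale, gently push the open draught lid over with your fingertips until it is fully shut, and only then press the tare key (the long bar-shaped one of the three) lightly all the way down with a fingertip and let it go. Nothing is to be picked up: leave the other two keys alone, and the dish in the scale and the things standing around it where they are.

Things in the scene. Friction and masses are not known exactly. Their poses are not given: they have to be found in the camera images.
- scale: Grey bench scale fixed to the bench: 240 mm deep (x), 190 mm wide (y), top 50 mm up. Origin: centre of its underside; x to its rear, y to its left, z up. White keys at x = -95 mm, y = -55, 0, +55 (order varies). Behind a dark display is a clear-walled chamber, 130 x 130 mm outside, centred at x = +40, y = 0, rim 95 mm up, holding a pan and a dish. More than 25 N on scale or lid is too rough.
- lid (a joint): Angle (rad) of the draught lid, hinged on the chamber's left (+y) rim: 0 = shut and level, 1.57 = upright (push it no further back). Starts at 1.15 to 1.42, leaning a little over the chamber. 120 g; stiff damped hinge: it stays where left above 0.95 rad, and below 0.75 rad sinks shut by itself in about 2 s. More than 4 rad/s is slamming.
- lid_hinge (a point): Middle of the lid's hinge line, 98 mm above the bench (in the scale's frame x = +40, y = +65 mm). The hinge line runs along the scale's x. Axes as the scale's.
- lid_edge (a point): Middle of the lid's free edge, on its outer face, 130 mm from the hinge line. The lid is a flat clear panel, 130 x 130 mm, 5 mm thick, black-framed; a tab 35 mm wide sticks 10 mm past this edge. Shut, its top is 100.5 mm above the bench. Axes turn with the lid: z is the outer face's outward normal (up when shut, to the scale's +y when open), y points to the hinge.
- tare_key (a joint): Travel (m) of the tare key: 0 = up, 0.005 = fully down. Spring return: starts to move at 1.5 N, needs 4.5 N at the bottom.
- tare_top (a point): Centre of the top face of the tare key, the long bar-shaped white key: 36 mm along the scale's y by 14 mm along x, its top 59 mm above the bench and 9 mm above the scale's top face when up. It moves with the key; axes as the scale's.
- round_key (a joint): Travel (m) of the round key, not to be pressed; same spring and travel as the tare key.
- round_top (a point): Centre of the top face of the round white key, 18 mm across, 59 mm above the bench.
- square_key (a joint): Travel (m) of the square key, not to be pressed; same spring and travel as the tare key.
- square_top (a point): Centre of the top face of the square white key, 16 x 16 mm, 59 mm above the bench.
- dish: Loose round steel dish, 68 mm across, 18 mm high, standing on the pan inside the chamber, its top 76 mm above the bench. Origin: centre of its underside. Leave it.
- jar: Loose brown glass jar with a black cap, 52 mm across, 65 mm high, standing to the right (-y) of the scale. Origin: centre of its underside. Leave it.
- punch: Loose steel doming punch standing upright, 26 mm across, 76 mm high, to the left (+y) of the scale. Origin: centre of its underside. Leave it.
- band: Loose brass ring lying flat on the bench in front of the scale, 24 mm across, 8 mm high. Origin: centre of its underside. Leave it.
Mind the look-alikes: they are no part of the job. Leave any red look-alike of the jar alone.

How it is judged:
By the outcome, as a careful person would: the job done as asked, in the order asked, and still so for the second after the job is handed in, with the robot touching nothing.
It also fails if it takes over 48 s, if anything falls off the work surface, if the arm or the gripper's body presses on something with over 40 N, if the wrist force passes 120 N, or if a joint passes its speed limit or range.

## Working session

There is one attempt and no reset: what is moved stays moved. The work goes in short steps, Python scripts to look and compute and a tool call to move; the robot and the scene stay as the last step left them, time stands still between calls to the robot, and variables do not carry over. Pictures are saved under pics/ and viewed, at most 10 in all, crops included, and the job is handed in when it is done.

Besides the shell and the picture viewer there is one more tool, called after "Request:" by a JSON object that holds its "fn" and its "kwargs", one argument or row to a line. step_arm: Moves the arm, as the interface text tells. Shift numbers are shares of 500 mm and turn numbers shares of pi rad, none past 1 either way. Its arguments: {"type":"object","properties":{"offset":{"type":"array"},"rotation":{"type":"array"},"gripper":{"type":"array"},"force":{"type":"number"}},"required":["offset","rotation","gripper"]}

```bash
mkdir -p pics
python3 - <<'E'
from cell import *
import cv2,numpy as np
s=sense();print(s['clock'],s['ee_pos'],np.round(s['tool_rot'],3).tolist(),s['opening'])
for n in('scene','top'):
    p,d=camera(n);np.savez(f'pics/{n}0.npz',p=p,d=d);cv2.imwrite(f'pics/{n}0.png',p[:,:,::-1])
    i=camera_info(n);print(n,{k:np.round(v,3).tolist() for k,v in i.items() if k in 'KRt'})
E
```

```text
0.0 [245.04074332 628.48532859 204.78497248] [[-0.932, 0.363, -0.0], [0.363, 0.932, -0.001], [-0.0, -0.001, -1.0]] 1.001957722908682
scene {'K': [[537.161, 0.0, 326.989], [0.0, 537.161, 246.114], [0.0, 0.0, 1.0]], 'R': [[0.247, 0.969, 0.013], [0.766, -0.187, -0.615], [-0.593, 0.162, -0.789]], 't': [-88.274, -365.874, 1472.994]}
top {'K': [[562.066, 0.0, 322.308], [0.0, 562.066, 239.382], [0.0, 0.0, 1.0]], 'R': [[-0.007, -1.0, -0.013], [-0.983, 0.009, -0.182], [0.182, 0.011, -0.983]], 't': [-34.079, 537.789, 887.979]}
```

View pics/scene0.png

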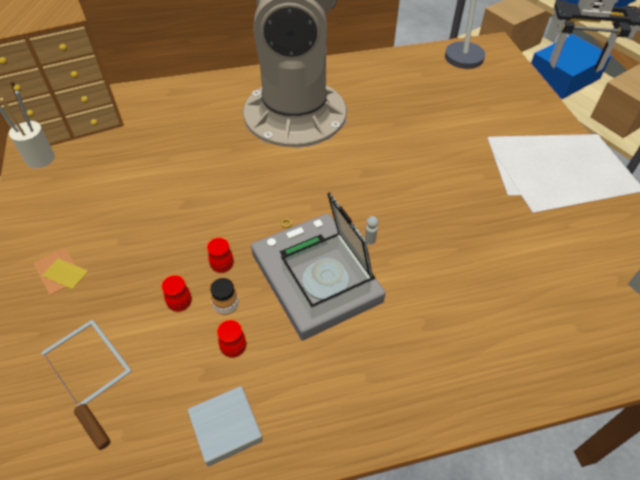

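View pics/top0.png

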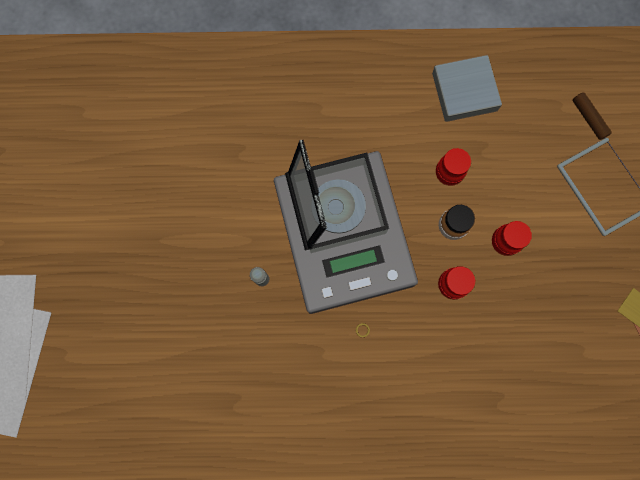

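```bash
cat > h.py <<'E'
import numpy as np,cv2
from cell import camera_info
def ray(n,uv):
    i=camera_info(n);K,R,t=(np.array(i[k]) for k in'KRt')
    return -R.T@t, R.T@np.linalg.inv(K)@np.array([uv[0],uv[1],1.])
def onplane(n,uv,nrm,d):
    o,v=ray(n,uv);nrm=np.array(nrm,float);return o+v*(d-nrm@o)/(nrm@v)
def onz(n,uv,z):return onplane(n,uv,[0,0,1],z)
def proj(n,X):
    i=camera_info(n);K,R,t=(np.array(i[k]) for k in'KRt');c=K@(R@X+t);return c[:2]/c[2]
E
python3 - <<'E'
from h import *
for n,(x0,y0,x1,y1) in dict(top=(315,262,405,305),scene=(262,215,328,250)).items():
    p=np.load(f'pics/{n}0.npz')['p'].astype(int)
    m=((p.min(2)>165)&(np.ptp(p,axis=2)<30)).astype(np.uint8);q=np.zeros_like(m);q[y0:y1,x0:x1]=m[y0:y1,x0:x1]
    k,l,st,c=cv2.connectedComponentsWithStats(q)
    for i in range(1,k):
        if st[i,4]>15: print(n,c[i].round(1),st[i],onz(n,c[i],59).round(1))
# scale outline corners in top (z=50)
p=np.load('pics/top0.npz')['p']
hsv=cv2.cvtColor(p,cv2.COLOR_RGB2HSV)
m=(hsv[:,:,1]<60).astype(np.uint8);q=np.zeros_like(m);q[145:320,268:422]=m[145:320,268:422]
q=cv2.morphologyEx(q,cv2.MORPH_OPEN,np.ones((5,5)))
c=max(cv2.findContours(q,0,2)[0],key=cv2.contourArea)
b=cv2.boxPoints(cv2.minAreaRect(c));print([ (u.round(1).tolist(),onz('top',u,50).round(1).tolist()) for u in b])
p1=cv2.resize(p[130:320,260:420],None,fx=3.1,fy=3.1,interpolation=2)
s=np.load('pics/scene0.npz')['p'];s1=cv2.resize(s[185:345,240:395],None,fx=1,fy=1)
cv2.imwrite('pics/c1.png',p1[:,:,::-1])
cv2.imwrite('pics/c2.png',cv2.resize(s1,None,fx=3.7,fy=3.7,interpolation=2)[:,:,::-1])
E
```

```text
top [392.1 274.6] [388 270  10  10  78] [ 476.3 -151.8   59. ]
top [359.4 283.2] [349 278  22  12 161] [462.7 -98.3  59. ]
top [326.9 291.7] [322 287  11  11  80] [449.3 -45.4  59. ]
scene [317.6 222.5] [313 219  10   8  58] [447.7 -44.7  59. ]
scene [294.5 231.9] [286 227  18  11 115] [461.5 -98.5  59. ]
scene [271.1 241.3] [267 238   9   8  61] [ 474.9 -151.2   59. ]
[([270.20001220703125, 172.8000030517578], [653.7, 49.8, 50.0]), ([380.70001220703125, 143.5], [703.9, -139.8, 50.0]), ([418.1000061035156, 284.70001220703125], [460.5, -194.8, 50.0]), ([307.6000061035156, 314.0], [414.2, -13.6, 50.0])]
```

View pics/c1.png

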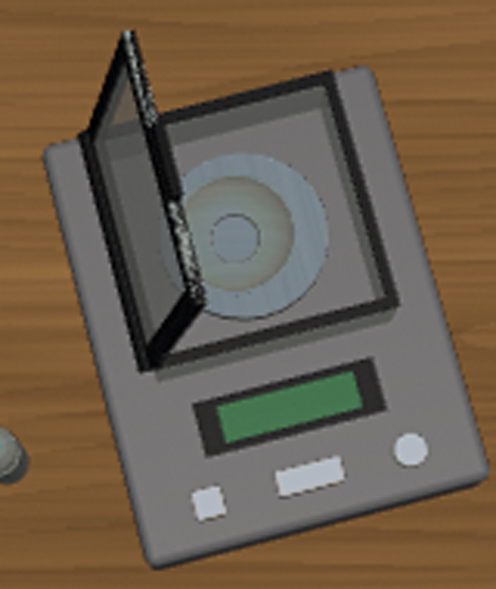

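View pics/c2.png

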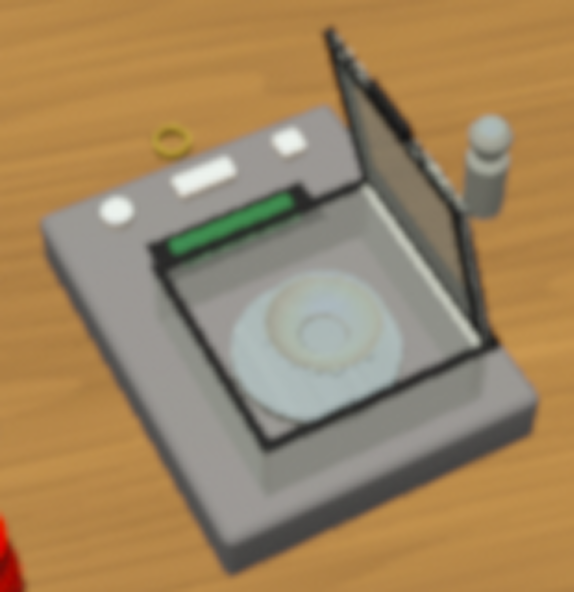

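Key candidates in the top view are the square key (327,292), the bar (359,283) and the round key (392,275). The enlarged crop shows that the middle one is the long bar, so it is the tare key. In that crop the lid's free-edge corners are at (324.5,226) and (302,140), and in the scene view at (329,194) and (365,242). The lid leans over the chamber.

```bash
cat >> h.py <<'E'
O=np.array([554,-75.,0]);yw=np.arctan2(.246,.968)
S=np.array([[np.cos(yw),-np.sin(yw),0],[np.sin(yw),np.cos(yw),0],[0,0,1]])
def W(*p):return O+S@np.array(p,float)
Rt=np.column_stack([-S[:,0],S[:,1],[0,0,-1.]])
def cmd(p0,R0,p1,R1=Rt):
    from scipy.spatial.transform import Rotation as Ro
    return (R0.T@(p1-p0)/500).round(4),(Ro.from_matrix(R0.T@R1).as_rotvec()/np.pi).round(4)
E
python3 - <<'E'
from h import *
from cell import sense
for n,uv,xs in [('top',(324.5,226.1),-25),('top',(301.9,140.3),105),('scene',(328.9,193.6),-25),('scene',(364.9,242.3),105)]:
    nrm=S[:,0];X=onplane(n,uv,nrm,nrm@O+xs);q=S.T@(X-O);print(n,q.round(1),'ang',np.arctan2(q[2]-98,65-q[1]).round(3))
s=sense();p=np.array(s['ee_pos']);R=np.array(s['tool_rot'])
print(cmd(p,R,W(40,125,175)))
mid=(p+W(40,125,175))/2;print(cmd(p,R,mid), W(40,125,175))
E
```

```text
top [-25.   38.8 239.1] ang 1.387
top [105.   37.5 223. ] ang 1.354
scene [-25.   41.6 221.3] ang 1.383
scene [105.   40.1 223.6] ang 1.375
(array([-1.0064, -0.8365,  0.0607]), array([-4.000e-04, -1.000e-04, -1.976e-01]))
(array([-0.5032, -0.4182,  0.0304]), array([-4.000e-04, -1.000e-04, -1.976e-01])) [561.97982122  56.00123073 175.        ]
```

Request:
{"fn": "step_arm", "kwargs": {
  "offset": [
    [-0.5,-0.418,0],
    [-0.5,-0.418,0],
    [-0.5,-0.418,0],
    [-0.5,-0.418,0],
    [-0.5,-0.418,0],
    [-0.5,-0.418,0],
    [-0.5,-0.418,0]
  ],
  "rotation": [
    [0,0,-0.1976],
    [0,0,-0.1976],
    [0,0,-0.1976],
    [0,0,-0.1976],
    [0,0,-0.1976],
    [0,0,-0.1976],
    [0,0,-0.1976]
  ],
  "gripper": [-1,-1,-1,-1,-1,-1,-1]
}}

```text
clock: 0.8
ee_pos: [403.8, 339.4, 205.4]
tool_rot: [[-0.97, -0.243, 0.0], [-0.243, 0.97, -0.001], [0.0, -0.001, -1.0]]
contact_force: [1.0, 0.1, 0.5]
opening: 0.439
gripper_force: 0.0
```

Run:
```python
from h import *
from cell import sense
s=sense();p=np.array(s['ee_pos']);R=np.array(s['tool_rot'])
print(s['clock'],p,s['opening'],cmd(p,R,W(40,125,175)))
```

```text
0.8 [403.84796985 339.35282212 205.44136518] 0.4391080802882883 (array([-0.169 , -0.6265,  0.0614]), array([-0.0002, -0.    , -0.0011]))
```

Request:
{"fn": "step_arm", "kwargs": {
  "offset": [
    [-0.169,-0.6265,0.06],
    [-0.169,-0.6265,0.06],
    [-0.169,-0.6265,0.06],
    [-0.169,-0.6265,0.06],
    [-0.169,-0.6265,0.06],
    [-0.169,-0.6265,0.06],
    [-0.169,-0.6265,0.06],
    [-0.169,-0.6265,0.06]
  ],
  "rotation": [
    [0,0,-0.001],
    [0,0,-0.001],
    [0,0,-0.001],
    [0,0,-0.001],
    [0,0,-0.001],
    [0,0,-0.001],
    [0,0,-0.001],
    [0,0,-0.001]
  ],
  "gripper": [-1,-1,-1,-1,-1,-1,-1,-1]
}}

```text
clock: 1.6
ee_pos: [562.2, 56.3, 174.9]
tool_rot: [[-0.97, -0.244, -0.0], [-0.244, 0.97, -0.002], [0.001, -0.001, -1.0]]
contact_force: [-0.4, 1.0, -0.1]
opening: 0.007
gripper_force: 0.0
```

Run:
```python
from h import *
from cell import *
s=sense();p=np.array(s['ee_pos']);R=np.array(s['tool_rot'])
print(s['clock'],p,S.T@(p-O),s['opening'],s['contact_force'],cmd(p,R,W(40,75,175)))
p,d=camera('scene');cv2.imwrite('pics/a.png',cv2.resize(p[130:330,220:460],None,fx=2.5,fy=2.5)[:,:,::-1])
```

```text
1.6 [562.2254814   56.30875766 174.89199344] [ 40.31383693 125.23754603 174.89199344] 0.0071261364746793175 [-0.41189654  0.96012789 -0.13620425] (array([ 4.000e-04, -1.005e-01, -1.000e-04]), array([-0.0005, -0.0003, -0.0007]))
```

View pics/a.png

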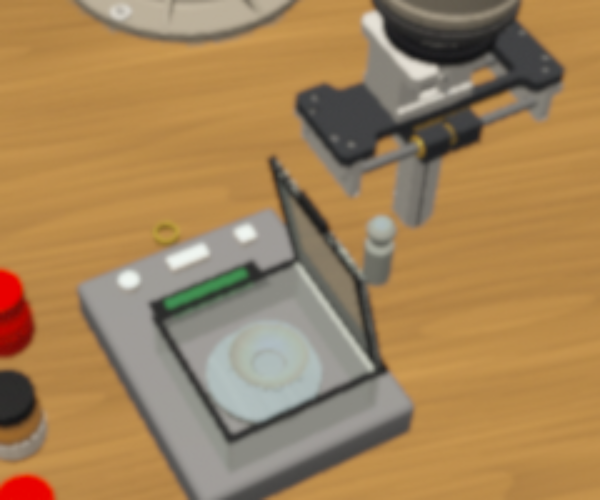

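The shut fingertips (around pixel 415,215 in the crop) are outside the lid and level with its upper part, clear of the punch. I'll push slowly.

Request:
{"fn": "step_arm", "kwargs": {
  "offset": [
    [0,-0.05,0],
    [0,-0.09,0],
    [0,-0.11,0],
    [0,-0.12,0],
    [0,-0.13,0],
    [0,-0.14,0],
    [0,-0.15,0],
    [0,-0.16,0]
  ],
  "rotation": [
    [0,0,0],
    [0,0,0],
    [0,0,0],
    [0,0,0],
    [0,0,0],
    [0,0,0],
    [0,0,0],
    [0,0,0]
  ],
  "gripper": [-1,-1,-1,-1,-1,-1,-1,-1]
}}

```text
clock: 2.45
ee_pos: [581.2, -16.8, 175.4]
tool_rot: [[-0.968, -0.25, -0.0], [-0.25, 0.968, 0.0], [0.0, 0.0, -1.0]]
contact_force: [-0.1, 1.5, 0.3]
opening: 0.008
gripper_force: 0.2
```

Request:
{"fn": "step_arm", "kwargs": {
  "offset": [
    [0,-0.012,0],
    [0,-0.024,0],
    [0,-0.036,0],
    [0,-0.048,0.002],
    [0,-0.06,0.004],
    [0,-0.072,0.006],
    [0,-0.084,0.008],
    [0,-0.096,0.01]
  ],
  "rotation": [
    [0,0,0],
    [0,0,0],
    [0,0,0],
    [0,0,0],
    [0,0,0],
    [0,0,0],
    [0,0,0],
    [0,0,0]
  ],
  "gripper": [-1,-1,-1,-1,-1,-1,-1,-1]
}}

```text
clock: 3.25
ee_pos: [593.3, -64.0, 170.4]
tool_rot: [[-0.968, -0.249, -0.0], [-0.249, 0.968, -0.0], [0.0, -0.0, -1.0]]
contact_force: [-0.7, -0.1, -0.2]
opening: 0.008
gripper_force: 0.1
```

Run:
```python
from h import *
from cell import *
s=sense();p=np.array(s['ee_pos'])
print(s['clock'],S.T@(p-O),s['contact_force'])
p,d=camera('scene');cv2.imwrite('pics/b.png',cv2.resize(p[130:330,220:460],None,fx=2.5,fy=2.5)[:,:,::-1])
```

```text
3.25 [ 40.79065118   1.0070638  170.35112978] [-0.67717656 -0.07641586 -0.15582902]
```

View pics/b.png

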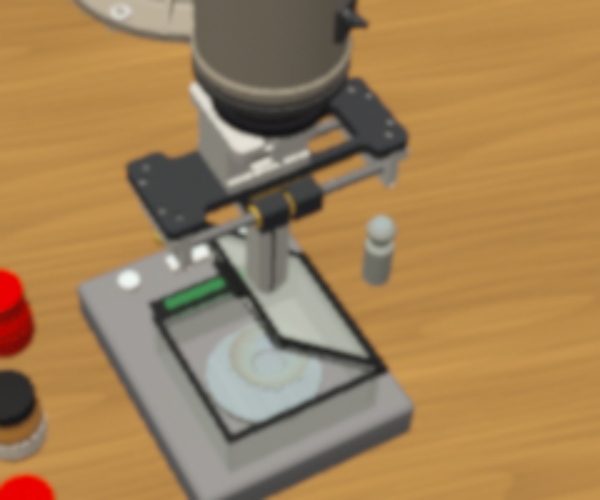

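The finger is on the lid's outer face and the lid is down to about 0.75 rad. I'll push a little further.

Request:
{"fn": "step_arm", "kwargs": {
  "offset": [
    [0,-0.012,0.004],
    [0,-0.024,0.008],
    [0,-0.036,0.012],
    [0,-0.036,0.012],
    [0,-0.036,0.012],
    [0,-0.036,0.012],
    [0,-0.036,0.012],
    [0,-0.036,0.012]
  ],
  "rotation": [
    [0,0,0],
    [0,0,0],
    [0,0,0],
    [0,0,0],
    [0,0,0],
    [0,0,0],
    [0,0,0],
    [0,0,0]
  ],
  "gripper": [-1,-1,-1,-1,-1,-1,-1,-1]
}}

```text
clock: 4.1
ee_pos: [597.7, -80.6, 164.6]
tool_rot: [[-0.968, -0.25, 0.0], [-0.25, 0.968, 0.0], [-0.0, 0.0, -1.0]]
contact_force: [-0.5, 0.1, -0.7]
opening: 0.003
gripper_force: 0.0
```

Request:
{"fn": "step_arm", "kwargs": {
  "offset": [
    [0,0,0],
    [0,0,0],
    [0,0,0],
    [0,0,0],
    [0,0,0],
    [0,0,0],
    [0,0,0],
    [0,0,0]
  ],
  "rotation": [
    [0,0,0],
    [0,0,0],
    [0,0,0],
    [0,0,0],
    [0,0,0],
    [0,0,0],
    [0,0,0],
    [0,0,0]
  ],
  "gripper": [-1,-1,-1,-1,-1,-1,-1,-1]
}}

```text
clock: 4.9
ee_pos: [597.7, -80.9, 164.5]
tool_rot: [[-0.968, -0.249, -0.0], [-0.249, 0.968, -0.0], [0.0, -0.0, -1.0]]
contact_force: [0.4, -0.3, 0.0]
opening: 0.003
gripper_force: 0.0
```

Request:
{"fn": "step_arm", "kwargs": {
  "offset": [
    [0,0,0],
    [0,0,0],
    [0,0,0],
    [0,0,0],
    [0,0,0],
    [0,0,0],
    [0,0,0],
    [0,0,0]
  ],
  "rotation": [
    [0,0,0],
    [0,0,0],
    [0,0,0],
    [0,0,0],
    [0,0,0],
    [0,0,0],
    [0,0,0],
    [0,0,0]
  ],
  "gripper": [-1,-1,-1,-1,-1,-1,-1,-1]
}}

```text
clock: 5.7
ee_pos: [597.7, -80.9, 164.5]
tool_rot: [[-0.968, -0.249, -0.0], [-0.249, 0.968, -0.0], [0.0, -0.0, -1.0]]
contact_force: [0.3, -0.6, 0.1]
opening: 0.005
gripper_force: 0.0
```

Run:
```python
from h import *
from cell import *
s=sense();p=np.array(s['ee_pos']);R=np.array(s['tool_rot'])
print(s['clock'],S.T@(p-O),s['contact_force'],cmd(p,R,W(-95,0,150)))
p,d=camera('scene');cv2.imwrite('pics/c.png',cv2.resize(p[130:330,220:460],None,fx=2.5,fy=2.5)[:,:,::-1])
# lid normal face: depth points near the lid (scene)
i=camera_info('scene');K,Rc,t=(np.array(i[k]) for k in'KRt')
v,u=np.nonzero(d>0);P=((np.linalg.inv(K)@np.array([u,v,1+0*u]))*d[v,u]-t[:,None]);Q=S.T@(Rc.T@P-O[:,None])
m=(abs(Q[0]-40)<68)&(abs(Q[1])<80)&(Q[2]>85)&(Q[2]<140)
for y in range(-80,80,20):
    k=m&(abs(Q[1]-y)<10);print(y,k.sum(),np.percentile(Q[2][k],[5,50,95]).round(1) if k.any() else '')
```

```text
5.7 [ 40.89755275 -16.45526362 164.48154231] [ 0.31959574 -0.58747681  0.09789784] (array([0.2717, 0.0338, 0.029 ]), array([-0.   , -0.   ,  0.001]))
-80 57 [ 95.6 100.5 103.3]
-60 623 [ 89.3 100.1 103.2]
-40 637 [ 96.1 100.3 103. ]
-20 616 [ 96.3 100.3 103. ]
0 529 [ 96.  100.  102.8]
20 501 [ 96.4 100.2 102.6]
40 584 [ 95.9 100.2 102.5]
60 564 [ 96.8 100.4 103. ]
```

View pics/c.png

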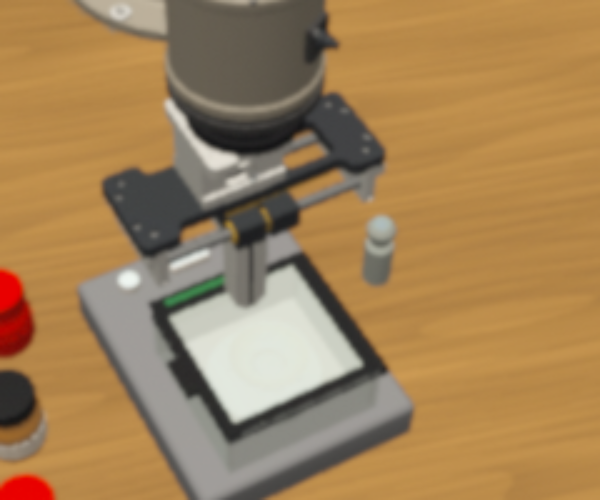

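The lid is shut: its face is level at about 100.3 mm over the whole width. Now over to the tare key.

Request:
{"fn": "step_arm", "kwargs": {
  "offset": [
    [0.2717,0.0338,0],
    [0.2717,0.0338,0],
    [0.2717,0.0338,0],
    [0.2717,0.0338,0.1],
    [0.2717,0.0338,0.185],
    [0.2717,0.0338,0.185],
    [0.2717,0.0338,0.185]
  ],
  "rotation": [
    [0,0,0],
    [0,0,0],
    [0,0,0],
    [0,0,0],
    [0,0,0],
    [0,0,0],
    [0,0,0]
  ],
  "gripper": [-1,-1,-1,-1,-1,-1,-1]
}}

```text
clock: 6.45
ee_pos: [461.8, -98.7, 72.4]
tool_rot: [[-0.968, -0.249, -0.002], [-0.249, 0.968, -0.0], [0.002, 0.0, -1.0]]
contact_force: [0.7, 1.1, 0.6]
opening: 0.006
gripper_force: 0.0
```

Run:
```python
from h import *
from cell import *
s=sense();p=np.array(s['ee_pos']);R=np.array(s['tool_rot'])
print(s['clock'],p,S.T@(p-O),s['contact_force'],cmd(p,R,W(-95,0,59)))
```

```text
6.45 [461.78504648 -98.65806649  72.44907177] [-95.20112886  -0.21639613  72.44907177] [0.71472033 1.14426589 0.64246573] (array([-0.0005,  0.0004,  0.0269]), array([ 0.    , -0.0006,  0.0009]))
```

Request:
{"fn": "step_arm", "kwargs": {
  "offset": [
    [0,0,0.016],
    [0,0,0.022],
    [0,0,0.026],
    [0,0,0.028],
    [0,0,0.03],
    [0,0,0.032],
    [0,0,0.032]
  ],
  "rotation": [
    [0,0,0],
    [0,0,0],
    [0,0,0],
    [0,0,0],
    [0,0,0],
    [0,0,0],
    [0,0,0]
  ],
  "gripper": [-1,-1,-1,-1,-1,-1,-1]
}}

```text
clock: 7.15
ee_pos: [462.3, -98.4, 56.2]
tool_rot: [[-0.968, -0.249, 0.001], [-0.249, 0.968, -0.0], [-0.001, -0.0, -1.0]]
contact_force: [1.8, 0.0, 3.6]
opening: 0.004
gripper_force: 1.6
```

Request:
{"fn": "step_arm", "kwargs": {
  "offset": [
    [0,0,0.002],
    [0,0,0.003],
    [0,0,0.004],
    [0,0,0.005],
    [0,0,0.005]
  ],
  "rotation": [
    [0,0,0],
    [0,0,0],
    [0,0,0],
    [0,0,0],
    [0,0,0]
  ],
  "gripper": [-1,-1,-1,-1,-1]
}}

```text
clock: 7.65
ee_pos: [462.4, -98.4, 54.0]
tool_rot: [[-0.968, -0.249, 0.001], [-0.249, 0.968, 0.0], [-0.001, -0.0, -1.0]]
contact_force: [0.0, 1.2, 17.1]
opening: 0.006
gripper_force: 8.3
```

The force jumped to 17 N at z = 54, so the key is fully down. Let go and retreat.

Request:
{"fn": "step_arm", "kwargs": {
  "offset": [
    [0,0,-0.006],
    [0,0,-0.016],
    [0,0,-0.05],
    [0,0,-0.14],
    [0,0,-0.24],
    [0.0,0,-0.3],
    [0,0,-0.3],
    [0,0,-0.3]
  ],
  "rotation": [
    [0,0,0],
    [0,0,0],
    [0,0,0],
    [0,0,0],
    [0,0,0],
    [0,0,0],
    [0,0,0],
    [0,0,0]
  ],
  "gripper": [-1,-1,-1,-1,-1,-1,-1,-1]
}}

```text
clock: 8.45
ee_pos: [461.5, -98.3, 203.7]
tool_rot: [[-0.968, -0.25, 0.0], [-0.25, 0.968, 0.0], [-0.0, 0.0, -1.0]]
contact_force: [0.3, 0.6, -0.9]
opening: 0.007
gripper_force: 0.0
```

Run:
```python
from cell import *
import cv2
s=sense();print(s['clock'],s['ee_pos'],s['contact_force'])
p,d=camera('scene');cv2.imwrite('pics/d.png',cv2.resize(p[130:370,150:460],None,fx=2.4,fy=2.4)[:,:,::-1])
```

```text
8.45 [461.51733954 -98.31775541 203.66399574] [ 0.32363144  0.55589584 -0.91680933]
```

View pics/d.png

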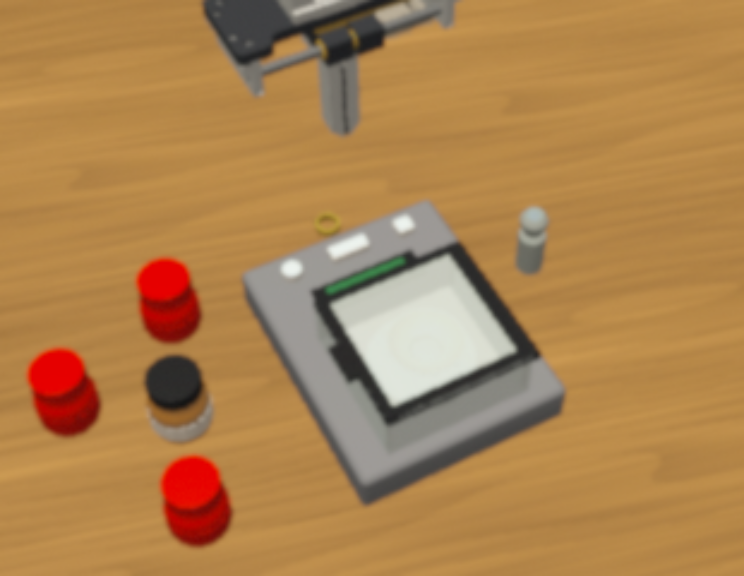

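The lid is shut (its tab is at about 350,360), the tare key is up again (347,247), and nothing else has moved.

```bash
python3 -c "
from cell import *
print(finish_job())"
```

```text
the job is handed in; nothing more can be done
None
```

The job is handed in: the lid was pushed over and sank fully shut, then the tare key was pressed to its stop (17 N peak, under the 25 N limit) and released, with nothing else touched, at about 8.5 s on the robot's clock.

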